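# Drop a worn trimmer blade into the push-and-turn blade jar

### The arm

A 6-joint arm with a two-finger parallel gripper is mounted at the origin on the work surface. World frame = base frame: x ahead of the robot, y to its left, z up, the work surface at z = 0. Lengths are in m, angles in rad, forces in N, time in s.
With the tool pointing down it reaches from about 0.3 to 1 m from the base axis. Payload 5.1 kg.
Tool frame: the origin (TCP) lies midway between the tips of the shut fingers; the grasp point (between the pads) lies 19 mm behind it; z points along the fingers, y is the line along which they close (so a half turn about z gives the same grasp; the last joint's range is limited). The gripper opens to 95 mm and grips with 3 to 60 N. Pads are 20 mm wide; open, the fingers measure 119 mm over their backs; the gripper's body (75 mm by 180 mm) begins 59 mm behind the grasp point.
Start: joints at [-1.236, 0.124, 1.65, -0, 1.367, -0.083], TCP at [0.264, -0.594, 0.215] pointing down, gripper open.
Joint ranges: [-2.61, 2.61], [-1.02, 2.33], [0.03, 2.71], [-1.35, 4.49], [0.32, 2.68], [-2.91, 2.91]. Speed limits (rad/s): [2.57, 2.57, 3.14, 3.14, 3.14, 3.14].

### API

Orientations are given as a rotation vector (axis times angle).
In Python, from rig import env gives the robot as it stands.
- The arm moves only by the shell command python3 -m inch 'ROWS' [FORCE]. ROWS is text: rows parted by semicolons, each of 7 numbers parted by spaces: the shift along the tool's x, y, z in m, then the turn, a rotation vector about the tool's x, y, z in degrees, then the gripper's target within -1 to 1 (shut at 1, half-way at 0, fully open at -1). In form: tx ty tz wx wy wz fingers; .... A call has 1 to 10 rows; each row is the pose to reach, as a shift and turn from the pose commanded when the call began, along the tool's axes at that moment; what a row does not reach only later rows make up. A row lasts 1/8 s, in which the tool goes at most 62.5 mm and 10.7 degrees, less where a joint would pass 70% of its speed; a pose out of reach is approached as far as the arm can. A call with a gripper value outside its range is refused whole. The fingers move at their own pace and stop on an object; FORCE is the grip in N (left out, the last holds). Time passes only in rows, so rows that repeat a pose let the fingers close. It gives the time, the measured TCP pose, the force, the opening and the grip force at its end, in the units of the state.
- env.read_state(): the state, without advancing time (a new reading comes with each control period).
- env.camera(name): name is "scene" or "side" or "wrist"; returns a dict with "img" (420x560x3 uint8, red, green, blue), "K" (3x3 intrinsics, pixels), "D" ([k1, k2, p1, p2, k3] as OpenCV has them; the pictures are not rectified), "view" (4x4, takes a point from world to camera coordinates); the wrist camera has in their place "hand_eye" (4x4, takes a point from camera to tool coordinates, whose origin is the TCP and whose axes are the flange's). Camera axes: x right, y down, z forward; pixel columns grow to the right and rows downward; lengths in m; the calibration is good to about 2 mm. A picture is of the moment at which its call begins: read the wrist's pose just before it. There is no depth.
- env.sign_off(): hands the job in; it is judged then, once.
The state is a dict: "time_s": time; "q": joint angles; "dq": joint speeds; "tau": joint torques, N m; "tool_pos": TCP position; "tool_rot": TCP orientation; "ft_force": force on the tool from outside, world axes, zero at the start; "ft_torque": the same for the moment, N m; "finger_gap": finger opening in m; "grasp_force": force on a finger pad.
Only numpy, scipy, OpenCV 4.12 (cv2) and the standard library are available. Lean on these libraries where they do the work, as an engineer would, in place of code of your own. Each camera call takes 0.05 s, during which the arm holds its last target. There are 200 camera calls.

### The job

Take the push-and-turn safety cap off the yellow used-blade jar: press it down slowly until you feel it bottom, no harder than that takes, turn it anticlockwise while it is held down, and lift it off without forcing it. Set the cap down upright in the blue parts tray, then drop the worn red blade carrier into the open jar; leave the fresh green carrier and the stapler where they are, and leave the jar open for the next blades.

Things in the scene. Friction and masses are not known exactly. Their poses are not given: they have to be found in the camera images.
- jar: Yellow straight plastic jar, clamped in a steel bracket with a 90 x 90 x 3 mm plate screwed to the counter: it cannot move. Body 50 mm diameter to 100 mm height, neck 40 mm diameter from there to the rim; hollow, floor at 7 mm. Origin: on its axis at the counter, z up. Its neck is damaged if the cap is forced on it with more than 25 N in all (pressed, pushed sideways, twisted or pulled).
- jar_mouth (a point): Centre of the jar's rim, 128 mm above the counter, z up. Bore 34 mm. Three lugs under the rim stick out to 25 mm radius and hold the cap by its own three lugs; a grey lock ring snapped on the neck carries the locking teeth and the ledge on which the pressed cap bottoms. How low that ring sits differs each time and cannot be seen.
- cap: White round push-and-turn cap, 57 mm diameter (58 over its grip ribs), 26 mm tall, 50 g; a red bar on top marks its +x. Origin: on its axis at the lower edge of the skirt, z up through the closed top. Locked on the jar, this edge is 116 mm above the counter, 16 mm above the jar's shoulder; the jar body below is narrower than the cap. Radial play on the neck 1.3 mm.
- tray: Blue open parts tray with a dark rubber floor, fixed to the counter, outside 150 (its x) x 120 (its y) x 16 mm, walls 4 mm, floor 4 mm above the counter. Origin: centre of its underside, z up.
- worn: Worn blade carrier for the trimmer: RED plastic block standing upright, 24 (its x) x 12 (its y) x 28 mm tall, 20 g, with a small steel wheel showing on both 24 mm wide sides. Origin: centre of its underside, z up. Grip it across the 12 mm.
- fresh: Fresh blade carrier, same shape and size but GREEN; stands 90 mm or more from the worn one. Not to be moved. Origin: centre of its underside, z up.
- stapler: Black and grey desk stapler lying beyond the jar, 150 (its x) x 36 x 40 mm. Not to be moved. Origin: centre of its underside.
- cap_top (a point): Centre of the cap's top face, 26 mm above its origin. Pressing: a spring takes 4 N to start, then 1.5 N per mm. The lugs clear the teeth somewhere between 2 and 7.5 mm down (different each time); 0.8 mm further the cap bottoms hard on the lock ring, a steep rise at 8 to 17 N: go slowly (under 10 mm/s), hitting it counts as force. Keep 17 to 19 N while turning and ease side forces off.
- cap_mark (a point): Outer end of the red bar on the cap's top, 25 mm from its axis. Turning, pressed: anticlockwise seen from above by 60 degrees (50 to 69 will do) brings the lugs into the gaps, where the cap lifts straight off; about 73 is a hard stop. Clockwise, or anticlockwise unpressed, it is stopped within 10 degrees. A firm grip (some 40 N) does not harm it.
Mind the look-alikes: they are no part of the job. Of the things like the cap, leave any that is purple; of the rest the larger one is meant.

How it is judged:
By the outcome, as a careful person would: the job done as asked, in the order asked, and still so for the second after the job is handed in, with the robot touching nothing.
It also fails if it takes over 72 s, if anything falls off the work surface, if the arm or the gripper's body presses on something with over 40 N, if the wrist force passes 120 N, or if a joint passes its speed limit or range.

## Working session

There is one attempt and no reset: what is moved stays moved. The work goes in short steps, Python scripts to look and compute and a shell command to move; the robot and the scene stay as the last step left them, time stands still between calls to the robot, and variables do not carry over. Pictures are saved under pics/ and viewed, at most 10 in all, crops included, and the job is handed in when it is done.

```bash
ls; mkdir -p pics; python3 - <<'E'
from rig import env
import cv2,numpy as np
s=env.read_state(); print({k:np.round(v,4) for k,v in s.items()})
for n in ["scene","side"]:
    c=env.camera(n); cv2.imwrite(f"pics/{n}0.png",c["img"][...,::-1]); print(n,c["K"],c["D"],c["view"])
E
```

```text
pics
{'time_s': np.float64(0.0), 'q': array([-1.2357,  0.1245,  1.6516,  0.    ,  1.3675, -0.0826]), 'dq': array([-0.0021, -0.0015,  0.0004,  0.0015,  0.0014,  0.0001]), 'tau': array([ 1.10000e-03, -4.17607e+01, -3.59928e+01,  7.76000e-02,
        4.92000e-02, -2.00000e-04]), 'tool_pos': array([ 0.2635, -0.5935,  0.2134]), 'tool_rot': array([-3.0713e+00, -6.5110e-01,  4.0000e-04]), 'ft_force': array([ 0.8359, -0.0723,  0.6366]), 'ft_torque': array([ 0.0163,  0.017 , -0.0814]), 'grasp_force': np.float64(0.0), 'finger_gap': np.float64(0.0953)}
scene [[480.48529292   0.         276.46420119]
 [  0.         480.48529292 204.38032662]
 [  0.           0.           1.        ]] [-0.15431557  0.          0.          0.          0.        ] [[ 0.68916873  0.72445994 -0.01429177 -0.39594596]
 [ 0.59864539 -0.58037418 -0.55207745 -0.28316967]
 [-0.40825257  0.37191881 -0.83367034  1.2580406 ]
 [ 0.          0.          0.          1.        ]]
side [[381.31286957   0.         276.92326741]
 [  0.         381.31286957 211.5587216 ]
 [  0.           0.           1.        ]] [-0.09065708  0.          0.          0.          0.        ] [[-0.98165528 -0.19056968 -0.00600848  0.56246757]
 [-0.10306865  0.55690809 -0.82415426  0.15709694]
 [ 0.16040499 -0.80841609 -0.56633352  0.68469668]
 [ 0.          0.          0.          1.        ]]
```

View pics/scene0.png

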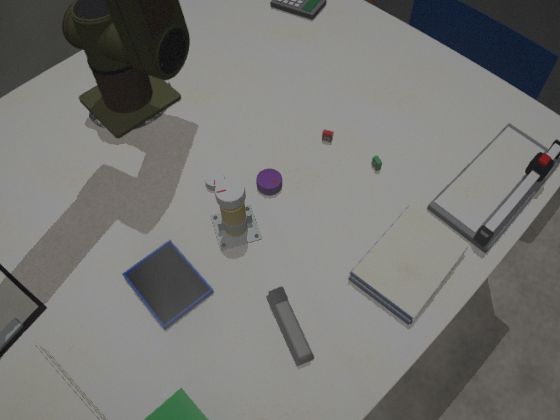

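View pics/side0.png

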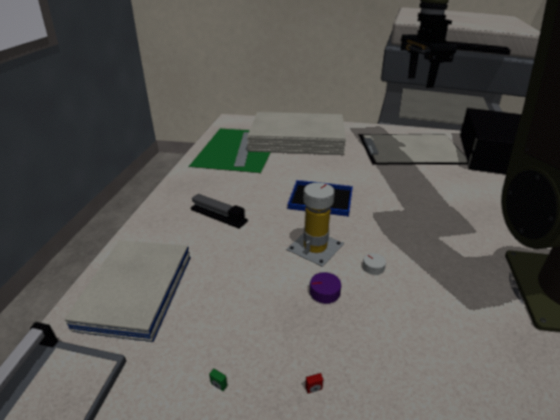

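The scene picture shows the jar with the white cap at about (230,190), with a smaller white cap at (213,183) and a purple cap at (269,181) beside it. The red carrier is at (327,135), the green one at (376,162), the tray at (168,283) and the stapler at (290,325). The side picture shows the jar cap at (319,196), red at (314,383), green at (218,379) and the tray at (321,197). I'll enlarge these.

```bash
python3 - <<'E'
import cv2,numpy as np
a=cv2.imread("pics/scene0.png");b=cv2.imread("pics/side0.png")
def crop(i,x,y,w,h,W,H): return cv2.resize(i[y:y+h,x:x+w],(W,H),interpolation=cv2.INTER_CUBIC)
# A: scene jar 195..270 x 170..250 ; B: scene red ; C: side jar; D: side red
A=crop(a,200,170,66,80,396,480); B=crop(a,310,120,40,30,400,300)
C=crop(b,285,178,66,80,396,480); 
cv2.imwrite("pics/c1.png",np.hstack([A,C]))
D=crop(b,294,368,40,30,400,300); E=crop(a,115,235,105,95,420,300) ;E=cv2.resize(a[235:335,115:222],(400,374))
F=b[175:220,280:360]; F=cv2.resize(F,(400,225))
cv2.imwrite("pics/c2.png",np.vstack([np.hstack([B,D]),cv2.copyMakeBorder(np.hstack([cv2.resize(a[235:335,115:222],(400,300))]*1+[cv2.resize(b[175:220,280:360],(400,300))]),0,0,0,0,0)]))
E
```

```text
(no output)
```

View pics/c1.png

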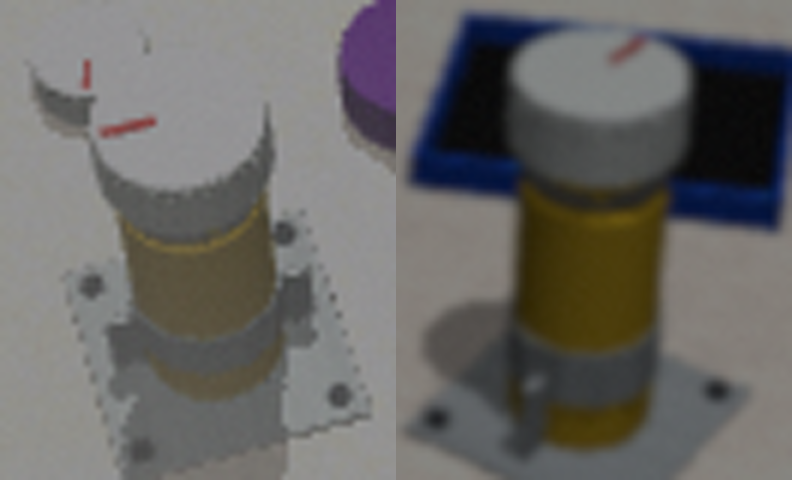

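View pics/c2.png

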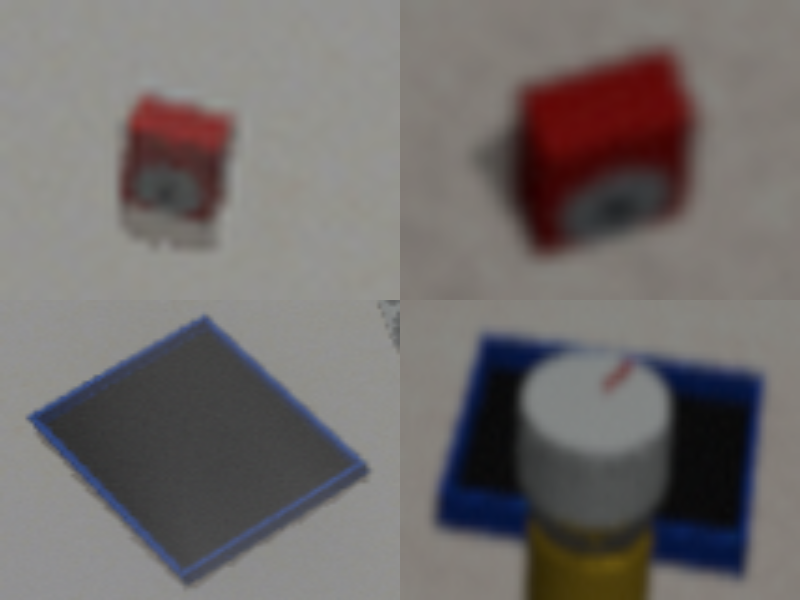

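The crops show the cap top centre at about scene (229.6,189.1) and side (318.8,189.8), with the red bar's ends clear. The red carrier's top corners and the tray's rim corners are readable too. Now I'll compute the poses.

```bash
cat > h.py <<'E'
from rig import env
import cv2,numpy as np
from scipy.spatial.transform import Rotation as R
CAM={n:env.camera(n) for n in ("scene","side")} if False else None
def ray(c,px):
    u=cv2.undistortPoints(np.array(px,float).reshape(-1,1,2),c["K"],c["D"]).reshape(-1,2)
    if "view" in c: T=np.linalg.inv(c["view"])
    else: T=c["T"]
    d=np.c_[u,np.ones(len(u))]@T[:3,:3].T
    return T[:3,3],d
def onz(c,px,z):
    o,d=ray(c,px); return o+d*((z-o[2])/d[:,2])[:,None]
def tri(cs,pxs):
    A=np.zeros((3,3));b=np.zeros(3)
    for c,p in zip(cs,pxs):
        o,d=ray(c,[p]);d=d[0]/np.linalg.norm(d);M=np.eye(3)-np.outer(d,d);A+=M;b+=M@o
    return np.linalg.solve(A,b)
E
python3 - <<'E'
from h import *
np.set_printoptions(precision=4,suppress=True)
a,b=env.camera("scene"),env.camera("side")
f=lambda p,sx,sy,ox,oy:(np.array(p,float)+.5)/[sx,sy]-.5+[ox,oy]
A=f([(180,117),(155,121),(100,133),(90,130),(270,105)],6,6,200,170)
C=f([(205,73),(216,62),(249,41)],6,6,285,178)
print("cap tri",[tri([a,b],[p,q]) for p,q in zip(A,C)])
print("onz A",onz(a,A,.142)); print("onz C",onz(b,C,.142))
for p,q in((A,a),(C,b)):
    o=onz(q,p,.142); v=o[2]-o[1]; print("bar angle",np.degrees(np.arctan2(v[1],v[0])), np.degrees(np.arctan2(*(o[2]-o[0])[1::-1])), np.linalg.norm(o[2]-o[0]))
B=f([(143,95),(235,113),(222,142),(130,125)],10,10,310,120)
D=f([(122,90),(268,52),(290,110),(140,150)],10,10,294,368)
for c,p in((a,B),(b,D)):
    o=onz(c,p,.028);print("red",o.mean(0),"\n",o, [np.linalg.norm(o[i]-o[i-1]) for i in range(4)],[np.degrees(np.arctan2(*(o[i]-o[i-1])[1::-1])) for i in range(4)])
print("red tri",tri([a,b],[B.mean(0),D.mean(0)]))
T=f([(205,17),(368,167),(187,275),(32,115)],400/107,3,115,235)
o=onz(a,T,.016);print("tray",o.mean(0),"\n",o,[np.linalg.norm(o[i]-o[i-1]) for i in range(4)])
P=f([(68,272),(300,208),(370,410),(125,475)],6,6,200,170);o=onz(a,P,.003);print("plate",o.mean(0),[np.linalg.norm(o[i]-o[i-1]) for i in range(4)])
print("green,purple,small",onz(a,[(376,160),(269,178),(216,182)],.02))
s=env.read_state();print(R.from_rotvec(s["tool_rot"]).as_matrix(),s["tool_pos"])
print(env.camera("wrist")["hand_eye"])
E
```

```text
cap tri [array([ 0.5022, -0.0533,  0.1418]), array([ 0.4988, -0.0602,  0.1424]), array([ 0.4897, -0.0756,  0.1421])]
onz A [[ 0.5037 -0.0532  0.142 ]
 [ 0.4993 -0.0599  0.142 ]
 [ 0.4907 -0.0755  0.142 ]
 [ 0.4876 -0.077   0.142 ]
 [ 0.5202 -0.0295  0.142 ]]
onz C [[ 0.5011 -0.0541  0.142 ]
 [ 0.4983 -0.0616  0.142 ]
 [ 0.489  -0.0768  0.142 ]]
bar angle -119.0816254084655 -120.31083997180015 0.025834088516553933
bar angle -121.3639195056001 -118.03757872077747 0.025736486005982776
red [0.4692 0.2703 0.028 ] 
 [[0.4574 0.2691 0.028 ]
 [0.4767 0.2807 0.028 ]
 [0.4809 0.2716 0.028 ]
 [0.4619 0.2598 0.028 ]] [np.float64(0.01032427117663847), np.float64(0.022544973865692004), np.float64(0.01000728315470519), np.float64(0.022373942365635214)] [np.float64(115.57613711357985), np.float64(31.139488679146062), np.float64(-65.60040603907532), np.float64(-147.99616039812844)]
red [0.4676 0.2667 0.028 ] 
 [[0.4794 0.2672 0.028 ]
 [0.4597 0.2575 0.028 ]
 [0.4557 0.2661 0.028 ]
 [0.4757 0.2761 0.028 ]] [np.float64(0.00958621653684738), np.float64(0.021969938474231083), np.float64(0.009517719517927
[... 288 characters left out ...]
[ 0.583  -0.3007  0.016 ]
 [ 0.4339 -0.2959  0.016 ]] [np.float64(0.11577669305275723), np.float64(0.15067685357486596), np.float64(0.11537842578713634), np.float64(0.1491814775843995)]
plate [ 0.5024 -0.0528  0.003 ] [np.float64(0.08782849198950193), np.float64(0.08819660376934493), np.float64(0.08979217955708935), np.float64(0.08874835895396288)]
green,purple,small [[ 0.6027  0.2918  0.02  ]
 [ 0.4683  0.0783  0.02  ]
 [ 0.3934 -0.0146  0.02  ]]
[[ 0.914   0.4057 -0.0004]
 [ 0.4057 -0.914   0.0012]
 [ 0.0001 -0.0013 -1.    ]] [ 0.2636 -0.5937  0.2139]
[[ 0.     -0.9662 -0.2577  0.0721]
 [ 1.     -0.0004  0.0015 -0.0006]
 [-0.0015 -0.2577  0.9662 -0.1695]
 [ 0.      0.      0.      1.    ]]
```

```bash
python3 -m inch '0.03 -0.027 -0.018 0 0 0 -1;0.074 -0.067 -0.036 0 0 0 -1;0.126 -0.114 -0.036 0 0 0 -1;0.178 -0.161 -0.036 0 0 0 -1;0.230 -0.208 -0.036 0 0 0 -1;0.282 -0.255 -0.036 0 0 0 -1;0.334 -0.302 -0.036 0 0 0 -1;0.386 -0.349 -0.036 0 0 0 -1;0.437 -0.397 -0.036 0 0 0 -1;0.437 -0.397 -0.036 0 0 0 -1'
python3 -m inch '0 0 0 0 0 0 -1;0 0 0 0 0 0 -1'
python3 - <<'E'
from h import *
s=env.read_state();c=env.camera("wrist");np.save("pics/w1.npy",np.r_[s["tool_pos"],s["tool_rot"]])
print(s["time_s"],s["tool_pos"],s["q"],s["ft_force"])
cv2.imwrite("pics/w1.png",c["img"][...,::-1])
E
```

```text
time_s: 1.5
tool_pos: [0.5025, -0.0517, 0.2508]
tool_rot: [3.073, 0.653, 0.001]
ft_force: [1.4, -0.5, 0.7]
finger_gap: 0.0954
grasp_force: 0.0
time_s: 1.75
tool_pos: [0.5018, -0.0541, 0.2505]
tool_rot: [3.073, 0.652, -0.001]
ft_force: [-0.9, -1.2, -0.2]
finger_gap: 0.0953
grasp_force: 0.0
1.75 [ 0.50182993 -0.05413717  0.25049041] [-2.13561756e-01 -2.23752052e-01  1.92478942e+00 -5.12288098e-04
  1.44094716e+00  9.39018921e-01] [-0.89352709 -1.21047439 -0.18822023]
```

View pics/w1.png

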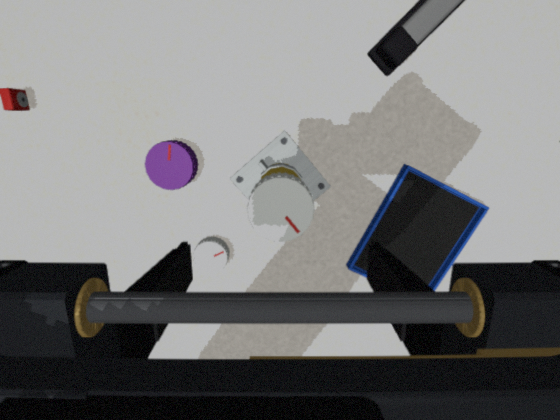

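The wrist view shows the white cap centred near (280,208), extending from x 248 to 313. The red bar's outer end is at (298,232). The red carrier is at (14,99) and the tray is at the right.

```bash
python3 - <<'E'
from h import *
np.set_printoptions(precision=4,suppress=True)
s=env.read_state();c=env.camera("wrist");w=np.eye(4);w[:3,:3]=R.from_rotvec(s["tool_rot"]).as_matrix();w[:3,3]=s["tool_pos"];c["T"]=w@c["hand_eye"]
print(onz(c,[(280.5,208),(248,208),(313,208),(298,232),(287,217)],.142))
print("tray",onz(c,[(405,166),(487,208),(430,291),(348,267)],.016), "TCP",s["tool_pos"])
g=cv2.cvtColor(c["img"],cv2.COLOR_RGB2HSV); m=((g[...,1]<60)&(g[...,2]>165)).astype(np.uint8)
for y in (195,205,215): r=c["img"][y,240:322].mean(1).astype(int); print(y,r)
E
```

```text
[[ 0.5043 -0.0545  0.142 ]
 [ 0.4932 -0.0294  0.142 ]
 [ 0.5154 -0.0797  0.142 ]
 [ 0.4909 -0.077   0.142 ]
 [ 0.4993 -0.0628  0.142 ]]
tray [[ 0.5832 -0.183   0.016 ]
 [ 0.5797 -0.3027  0.016 ]
 [ 0.4523 -0.2951  0.016 ]
 [ 0.4393 -0.1795  0.016 ]] TCP [ 0.5017 -0.0547  0.2506]
195 [183 184 184 181 173 177 180 178 171 164 173 176 161 158 156 157 158 157
 158 156 156 155 159 157 155 159 156 158 157 156 156 158 158 156 160 158
 158 158 159 159 158 157 157 159 159 158 156 159 159 159 157 158 160 159
 159 160 160 158 158 158 158 157 157 158 159 158 157 157 155 144 123 133
 136 136 133 134 133 132 133 133 135 144]
205 [184 183 183 183 181 183 173 162 180 184 184 183 178 161 158 157 159 156
 157 158 158 159 157 157 158 158 157 158 157 158 157 157 157 157 161 158
 158 158 158 157 157 160 158 158 157 157 157 159 158 158 157 159 156 158
 157 157 158 159 157 160 159 159 157 159 156 158 159 159 157 158 159 159
 154 159 180 183 182 181 178 164 149 146]
215 [184 185 183 183 183 185 184 180 177 185 183 186 182 176 160 157 157 157
 158 158 157 157 158 156 156 158 158 156 157 156 158 157 157 156 156 158
 157 156 157 157 158 159 158 158 153 146 145 150 159 159 160 159 159 158
 158 157 158 157 157 158 156 159 159 158 158 158 157 159 158 157 159 154
 147 146 149 147 148 146 146 145 146 146]
```

```bash
python3 -m inch '0.001 0 0.03 0 0 0 -1;0.001 0 0.07 0 0 0 -0.6;0.001 0 0.11 0 0 0 -0.4;0.001 0 0.13 0 0 0 -0.35;0.001 0 0.1315 0 0 0 -0.35;0.001 0 0.1315 0 0 0 -0.35' 5
python3 -m inch '0 0 0 0 0 0 -0.25;0 0 0 0 0 0 -0.22;0 0 0 0 0 0 0;0 0 0 0 0 0 0;0 0 0 0 0 0 0' 5
```

```text
time_s: 2.6
tool_pos: [0.5034, -0.0545, 0.1202]
tool_rot: [3.073, 0.649, 0.002]
ft_force: [-0.2, 0.2, 0.3]
finger_gap: 0.0641
grasp_force: 0.0
time_s: 3.22
tool_pos: [0.5038, -0.0538, 0.1201]
tool_rot: [3.072, 0.651, 0.003]
ft_force: [0.8, -2.3, 4.0]
finger_gap: 0.0583
grasp_force: 5.0
```

```bash
cat > ft.py <<'E'
from h import *
F=[]
for i in range(4):
    s=env.read_state();F.append(np.r_[s["ft_force"],s["ft_torque"]*100]);env.camera("side") if i<3 else 0
s=env.read_state();print(np.round(np.mean(F,0),1),"t",s["time_s"],np.round(s["tool_pos"],4),s["finger_gap"])
E
python3 ft.py; python3 -m inch '0 0 0 0 0 0 0.3;0 0 0 0 0 0 0.3;0 0 0 0 0 0 0.3' 45; python3 ft.py
```

```text
[  1.3  -2.6   4.6 -47.8 -34.3  -2.9] t 3.375 [ 0.5037 -0.0537  0.1198] 0.057931826078100886
time_s: 3.75
tool_pos: [0.5036, -0.0536, 0.1196]
tool_rot: [3.073, 0.651, 0.002]
ft_force: [1.9, -2.1, 5.8]
finger_gap: 0.0563
grasp_force: 45.0
[  2.6  -1.9   5.  -41.5 -46.5   0.2] t 3.9 [ 0.5035 -0.0536  0.1196] 0.05684550289482654
```

```bash
python3 -m inch '0.0003 0.0005 0.0003 0 0 0 0.3;0.0003 0.0005 0.0008 0 0 0 0.3;0.0003 0.0005 0.0013 0 0 0 0.3;0.0003 0.0005 0.0018 0 0 0 0.3;0.0003 0.0005 0.0023 0 0 0 0.3'; python3 ft.py
```

```text
time_s: 4.53
tool_pos: [0.5036, -0.0536, 0.1175]
tool_rot: [-3.073, -0.652, -0.0]
ft_force: [0.6, -0.1, 8.6]
finger_gap: 0.0569
grasp_force: 45.0
[  0.2  -0.4   8.3 -20.2  -2.7   1.3] t 4.675 [ 0.5036 -0.0536  0.1176] 0.05689334404949378
```

```bash
python3 -m inch '0 0 0.0005 0 0 0 0.3;0 0 0.001 0 0 0 0.3;0 0 0.001 0 0 0 0.3'; python3 -m inch '0 0 0.0005 0 0 0 0.3;0 0 0.001 0 0 0 0.3;0 0 0.001 0 0 0 0.3'
```

```text
time_s: 5.05
tool_pos: [0.5036, -0.0536, 0.1168]
tool_rot: [-3.073, -0.651, -0.0]
ft_force: [-0.7, -0.7, 9.2]
finger_gap: 0.0569
grasp_force: 45.0
time_s: 5.42
tool_pos: [0.5036, -0.0536, 0.1161]
tool_rot: [-3.073, -0.652, -0.0]
ft_force: [-2.0, 0.0, 10.0]
finger_gap: 0.0568
grasp_force: 45.0
```

```bash
python3 -m inch '0.0 0 0.0005 0 0 0 0.3;0 0 0.001 0 0 0 0.3;0 0 0.001 0 0 0 0.3'; python3 -m inch '0 0 0.0005 0 0 0 0.3;0 0 0.001 0 0 0 0.3;0 0 0.001 0 0 0 0.3';python3 ft.py
```

```text
time_s: 5.8
tool_pos: [0.5036, -0.0536, 0.1153]
tool_rot: [-3.073, -0.652, -0.0]
ft_force: [-2.4, -1.2, 12.1]
finger_gap: 0.0567
grasp_force: 45.0
time_s: 6.18
tool_pos: [0.5036, -0.0536, 0.1145]
tool_rot: [-3.073, -0.652, -0.0]
ft_force: [-2.7, -0.4, 12.5]
finger_gap: 0.0566
grasp_force: 45.0
[ -2.5  -0.2  12.6 -14.1  44.3  -0.6] t 6.325 [ 0.5036 -0.0536  0.1145] 0.05675666946365832
```

```bash
python3 -m inch '-0.0002 -0.0001 0.0005 0 0 0 0.3;-0.0004 -0.0002 0.001 0 0 0 0.3;-0.0004 -0.0002 0.001 0 0 0 0.3'; python3 ft.py; python3 -m inch '0 0 0.0004 0 0 0 0.3;0 0 0.0008 0 0 0 0.3;0 0 0.0008 0 0 0 0.3';python3 ft.py
```

```text
time_s: 6.7
tool_pos: [0.5036, -0.0536, 0.114]
tool_rot: [-3.073, -0.652, -0.002]
ft_force: [-2.5, 0.2, 13.3]
finger_gap: 0.0569
grasp_force: 45.0
[-2.1 -0.  12.9 -9.6 34.4 -0.2] t 6.85 [ 0.5036 -0.0535  0.114 ] 0.05735456768459522
time_s: 7.22
tool_pos: [0.5036, -0.0535, 0.1133]
tool_rot: [-3.073, -0.652, -0.002]
ft_force: [-3.3, 0.2, 13.4]
finger_gap: 0.0567
grasp_force: 45.0
[-2.9  0.1 14.2 -7.1 45.7 -0.3] t 7.375 [ 0.5036 -0.0536  0.1133] 0.05710491767199776
```

```bash
python3 -m inch '-0.0005 -0.0002 0.0003 0 0 0 0.3;-0.0010 -0.0004 0.0006 0 0 0 0.3;-0.0010 -0.0004 0.0006 0 0 0 0.3'; python3 ft.py; python3 -m inch '0 0 0.0004 0 0 0 0.3;0 0 0.0008 0 0 0 0.3;0 0 0.0008 0 0 0 0.3';python3 ft.py
```

```text
time_s: 7.75
tool_pos: [0.5036, -0.0536, 0.1133]
tool_rot: [3.073, 0.651, 0.006]
ft_force: [-0.7, 0.6, 13.7]
finger_gap: 0.0568
grasp_force: 45.0
[-0.5  0.4 14.8  1.3  0.9  1.1] t 7.9 [ 0.5036 -0.0536  0.1133] 0.056885891078256465
time_s: 8.28
tool_pos: [0.5036, -0.0536, 0.1127]
tool_rot: [3.073, 0.651, 0.006]
ft_force: [-0.4, 0.4, 15.2]
finger_gap: 0.0569
grasp_force: 45.0
[-0.9  0.3 15.2  2.9 13.6  0.4] t 8.425 [ 0.5036 -0.0536  0.1127] 0.05686037674277667
```

```bash
python3 -m inch '0 0 0.0003 0 0 0 0.3;-0.0002 0 0.0006 0 0 0 0.3;-0.0002 0 0.0006 0 0 0 0.3';python3 ft.py;  python3 -m inch '-0.0002 0 0.0003 0 0 0 0.3;-0.0002 0 0.0006 0 0 0 0.3;-0.0002 0 0.0006 0 0 0 0.3';python3 ft.py
```

```text
time_s: 8.8
tool_pos: [0.5036, -0.0536, 0.1123]
tool_rot: [3.073, 0.651, 0.007]
ft_force: [-0.4, 1.3, 15.3]
finger_gap: 0.057
grasp_force: 45.0
[-0.5  0.9 15.9  8.9 12.5 -0.6] t 8.95 [ 0.5036 -0.0536  0.1123] 0.056812048066706776
time_s: 9.32
tool_pos: [0.5036, -0.0536, 0.1123]
tool_rot: [3.073, 0.652, 0.007]
ft_force: [-1.4, 2.2, 17.6]
finger_gap: 0.0566
grasp_force: 45.0
[-1.5  1.5 18.1 17.1 28.5  1.2] t 9.475 [ 0.5036 -0.0536  0.1122] 0.057028222819322565
```

```bash
python3 -m inch '-0.0002 -0.0005 0 0 0 -1 0.3;-0.0002 -0.0005 0 0 0 -4 0.3;-0.0002 -0.0005 0 0 0 -7 0.3;-0.0002 -0.0005 0 0 0 -10 0.3;-0.0002 -0.0005 0 0 0 -10 0.3';python3 ft.py
```

```text
time_s: 10.1
tool_pos: [0.5036, -0.0535, 0.1123]
tool_rot: [3.004, 0.916, 0.008]
ft_force: [0.4, 0.3, 17.6]
finger_gap: 0.0569
grasp_force: 45.0
[-0.3  0.8 17.   3.1  3.1 -3.5] t 10.25 [ 0.5036 -0.0535  0.1123] 0.05673398635409591
```

```bash
python3 -m inch '0 0 0.0002 0 0 -4 0.3;0 0 0.0003 0 0 -8 0.3;0 0 0.0003 0 0 -12 0.3;0 0 0.0003 0 0 -16 0.3;0 0 0.0003 0 0 -20 0.3;0 0 0.0003 0 0 -24 0.3;0 0 0.0003 0 0 -25 0.3;0 0 0.0003 0 0 -25 0.3';python3 ft.py
```

```text
time_s: 11.25
tool_pos: [0.5037, -0.0535, 0.1123]
tool_rot: [2.733, 1.544, 0.008]
ft_force: [-0.1, 0.4, 18.7]
finger_gap: 0.057
grasp_force: 45.0
[ -0.5   0.9  18.3   7.   13.3 -11.9] t 11.4 [ 0.5037 -0.0535  0.1123] 0.05678090061734927
```

```bash
python3 -m inch '0 0 0 0 0 -4 0.3;0 0 0 0 0 -8 0.3;0 0 0 0 0 -12 0.3;0 0 0 0 0 -16 0.3;0 0 0 0 0 -20 0.3;0 0 0 0 0 -24 0.3;0 0 0 0 0 -26 0.3;0 0 0 0 0 -26 0.3';python3 ft.py
python3 - <<'E'
from rig import env
import cv2,numpy as np
c=env.camera("scene")["img"][...,::-1][165:250,190:276];d=env.camera("side")["img"][...,::-1][170:255,276:362]
cv2.imwrite("pics/t1.png",cv2.resize(np.hstack([c,d]),(800,395),interpolation=cv2.INTER_CUBIC))
E
```

```text
time_s: 12.4
tool_pos: [0.5037, -0.0535, 0.1123]
tool_rot: [2.315, 2.119, 0.007]
ft_force: [-0.3, 0.8, 18.4]
finger_gap: 0.057
grasp_force: 45.0
[-0.3 -0.2 18.4  7.2 11.4 -5.5] t 12.55 [ 0.5037 -0.0535  0.1122] 0.057077101014130875
```

View pics/t1.png

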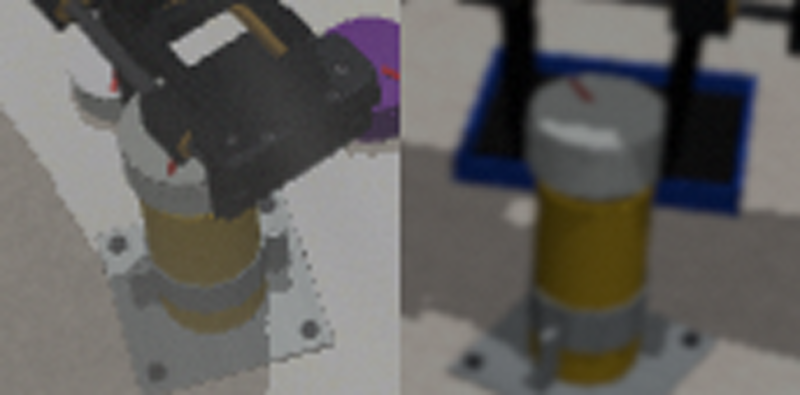

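The side crop shows the bar turned to the upper left, at (571,80) to (592,99). That fits about 60° anticlockwise with no slip. Now I'll lift gently.

```bash
python3 -m inch '0 0.0002 -0.001 0 0 0 0.3;0 0.0004 -0.002 0 0 0 0.3;0 0.0006 -0.003 0 0 0 0.3;0 0.0008 -0.004 0 0 0 0.3;0 0.001 -0.005 0 0 0 0.3;0 0.0011 -0.006 0 0 0 0.3;0 0.0012 -0.006 0 0 0 0.3';python3 ft.py
```

```text
time_s: 13.52
tool_pos: [0.5036, -0.0535, 0.1161]
tool_rot: [2.317, 2.12, 0.004]
ft_force: [0.8, -0.5, 10.1]
finger_gap: 0.0564
grasp_force: 45.0
[  0.9  -0.3  10.5  -9.8 -27.7 -11. ] t 13.675 [ 0.5036 -0.0535  0.116 ] 0.056679894630778625
```

```bash
python3 -m inch '0 0.0002 -0.001 0 0 0 0.3;0 0.0003 -0.002 0 0 0 0.3;0 0.0004 -0.003 0 0 0 0.3;0 0.0005 -0.004 0 0 0 0.3;0 0.0006 -0.005 0 0 0 0.3;0 0.0006 -0.006 0 0 0 0.3;0 0.0006 -0.006 0 0 0 0.3';python3 ft.py
```

```text
time_s: 14.55
tool_pos: [0.5031, -0.0534, 0.1201]
tool_rot: [-2.317, -2.121, -0.001]
ft_force: [2.3, 1.1, 4.1]
finger_gap: 0.0567
grasp_force: 45.0
[  2.6   0.9   4.2   8.7 -64.3   1.7] t 14.7 [ 0.503  -0.0534  0.1201] 0.056648738216934016
```

```bash
python3 -m inch '0 0.0004 -0.001 0 0 0 0.3;0 0.0008 -0.002 0 0 0 0.3;0 0.0008 -0.003 0 0 0 0.3;0 0.0008 -0.004 0 0 0 0.3;0 0.0008 -0.004 0 0 0 0.3';python3 ft.py
```

```text
time_s: 15.32
tool_pos: [0.5029, -0.0539, 0.1233]
tool_rot: [-2.316, -2.12, 0.002]
ft_force: [0.6, -0.0, -0.8]
finger_gap: 0.0567
grasp_force: 45.0
[ 0.3 -0.1 -0.5 -1.5 -9.8 -0.5] t 15.475 [ 0.5033 -0.0539  0.1237] 0.05699665855645839
```

```bash
python3 -m inch '0 0 -0.003 0 0 0 0.3;0 0 -0.007 0 0 0 0.3;0 0 -0.012 0 0 0 0.3;0 0 -0.02 0 0 0 0.3;0 0 -0.035 0 0 0 0.3;0 0 -0.05 0 0 0 0.3;-0.03 0.004 -0.05 0 0 0 0.3;-0.07 0.009 -0.05 0 0 0 0.3;-0.11 0.014 -0.05 0 0 0 0.3;-0.15 0.019 -0.04 0 0 0 0.3'
python3 -m inch '-0.025 0.003 0.02 0 0 0 0.3;-0.0356 0.005 0.05 0 0 0 0.3;-0.0356 0.005 0.08 0 0 0 0.3;-0.0356 0.005 0.105 0 0 0 0.3;-0.0356 0.005 0.12 0 0 0 0.3;-0.0356 0.005 0.13 0 0 0 0.3;-0.0356 0.005 0.13 0 0 0 0.3'; python3 ft.py
python3 - <<'E'
from rig import env
import cv2,numpy as np
c=env.camera("scene")["img"][...,::-1][160:340,110:280];d=env.camera("side")["img"][...,::-1][165:270,270:370]
cv2.imwrite("pics/t2.png",np.hstack([cv2.resize(c,(400,423)),cv2.resize(d,(400,423))]))
E
```

```text
time_s: 16.73
tool_pos: [0.5105, -0.2068, 0.1665]
tool_rot: [2.315, 2.119, 0.002]
ft_force: [-0.2, 0.5, 0.0]
finger_gap: 0.0566
grasp_force: 45.0
time_s: 17.6
tool_pos: [0.5113, -0.2408, 0.0341]
tool_rot: [-2.317, -2.121, 0.0]
ft_force: [0.3, 0.5, -0.3]
finger_gap: 0.0566
grasp_force: 45.0
[ 0.2  0.2 -0.6 -3.5 -8.6  1.5] t 17.75 [ 0.5121 -0.2413  0.0353] 0.05728868420590403
```

View pics/t2.png

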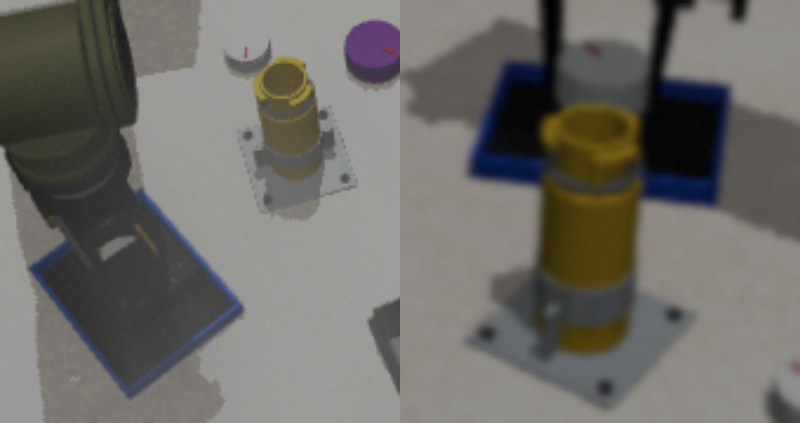

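The jar is open, and the cap hangs upright in the fingers over the middle of the tray. I'll lower it until it touches.

```bash
python3 -m inch '0 0 0.01 0 0 0 0.3;0 0 0.018 0 0 0 0.3;0 0 0.022 0 0 0 0.3;0 0 0.024 0 0 0 0.3;0 0 0.024 0 0 0 0.3'; python3 -m inch '0 0 0.001 0 0 0 0.3;0 0 0.002 0 0 0 0.3;0 0 0.002 0 0 0 0.3';  python3 ft.py
```

```text
time_s: 18.48
tool_pos: [0.5112, -0.2408, 0.0099]
tool_rot: [-2.317, -2.121, 0.0]
ft_force: [-0.4, -0.3, -0.6]
finger_gap: 0.0567
grasp_force: 45.0
time_s: 18.85
tool_pos: [0.5115, -0.241, 0.0086]
tool_rot: [2.317, 2.121, 0.0]
ft_force: [-1.0, -0.1, 1.9]
finger_gap: 0.0569
grasp_force: 45.0
[-1.1 -0.3  2.1  1.  -0.2 -3.2] t 19.0 [ 0.5115 -0.241   0.0086] 0.056462067446621245
```

```bash
python3 -m inch '0 0 0 0 0 0 -0.4;0 0 0 0 0 0 -0.55;0 0 0 0 0 0 -0.55;0 0 0 0 0 0 -0.55;0 0 -0.015 0 0 0 -0.55;0 0 -0.05 0 0 0 -0.55;0 0 -0.1 0 0 0 -0.55;0 0 -0.15 0 0 0 -0.55;0 0 -0.19 0 0 0 -0.55' 20
python3 -m inch '0.03 -0.005 0 0 0 5 -0.55;0.08 -0.014 0 0 0 11 -0.55;0.135 -0.023 0 0 0 17 -0.55;0.19 -0.033 0 0 0 23 -0.55;0.245 -0.042 0 0 0 29 -0.55;0.3 -0.052 0 0 0 35 -0.55;0.355 -0.061 0 0 0 41 -0.55;0.41 -0.071 0 0 0 47 -0.55;0.465 -0.08 0.01 0 0 53 -0.55;0.504 -0.0866 0.02 0 0 56 -0.55'
python3 -m inch '0 0 0 0 0 0 -0.55;0 0 0 0 0 0 -0.55;0 0 0 0 0 0 -0.55'
python3 - <<'E'
from h import *
np.set_printoptions(precision=4,suppress=True)
s=env.read_state();c=env.camera("wrist")
print(s["time_s"],s["tool_pos"],s["tool_rot"],s["q"])
np.savez("pics/w3.npz",p=s["tool_pos"],r=s["tool_rot"])
cv2.imwrite("pics/w3.png",c["img"][...,::-1])
g=cv2.cvtColor(c["img"],cv2.COLOR_RGB2HSV); m=((g[...,1]>150)&((g[...,0]<8)|(g[...,0]>172))).astype(np.uint8)
n,l,st,ce=cv2.connectedComponentsWithStats(m);print([(x,y) for x,y in zip(st.tolist(),ce) if x[4]>30][1:])
x,y=[a for a in st[1:] if a[4]>30][0][:2] if n>1 else (250,200)
E
```

```text
time_s: 20.12
tool_pos: [0.5118, -0.2412, 0.2021]
tool_rot: [2.315, 2.119, 0.002]
ft_force: [0.7, -0.5, -0.5]
finger_gap: 0.0736
grasp_force: 0.0
time_s: 21.38
tool_pos: [0.4693, 0.2712, 0.1795]
tool_rot: [-3.042, -0.784, -0.004]
ft_force: [1.0, -0.0, 0.2]
finger_gap: 0.0738
grasp_force: 0.0
time_s: 21.75
tool_pos: [0.47, 0.2678, 0.179]
tool_rot: [3.042, 0.783, 0.002]
ft_force: [0.0, -0.0, -0.9]
finger_gap: 0.0739
grasp_force: 0.0
21.75 [0.47   0.2678 0.179 ] [3.0424 0.7829 0.0018] [ 0.4188 -0.0936  1.9311 -0.0002  1.303   1.4859]
[([273, 186, 12, 26, 273], array([278.8315, 198.5275]))]
```

```bash
python3 - <<'E'
import cv2
i=cv2.imread("pics/w3.png");cv2.imwrite("pics/w3c.png",cv2.resize(i[170:240,240:320],(800,700),interpolation=cv2.INTER_CUBIC)[:600])
E
```

```text
(no output)
```

View pics/w3c.png

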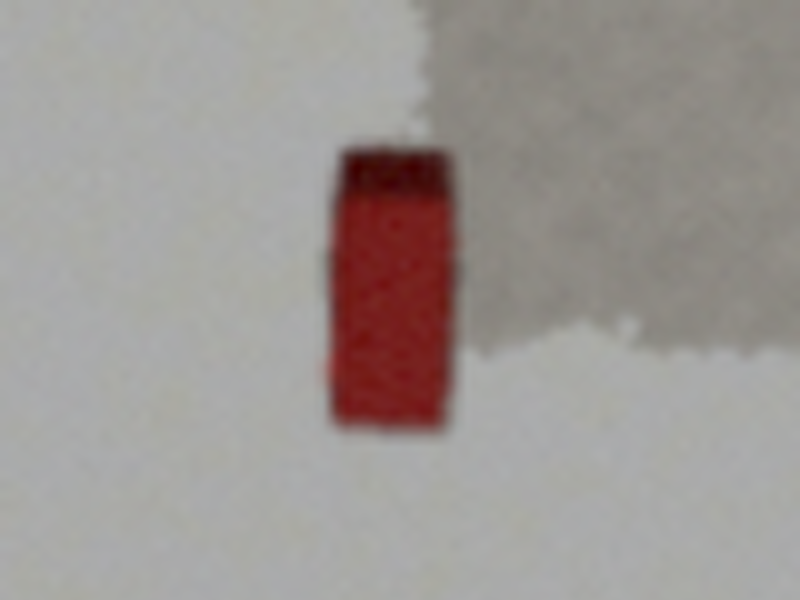

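The red carrier's top face spans crop corners (338,195), (453,195), (447,425) and (333,425), so its full-image centre is about (279.3,201). It is aligned with the tool to within about 1.5°.

```bash
python3 - <<'E'
from h import *
np.set_printoptions(precision=4,suppress=True)
s=np.load("pics/w3.npz");c=env.camera("wrist");w=np.eye(4);M=R.from_rotvec(s["r"]).as_matrix();w[:3,:3]=M;w[:3,3]=s["p"];c["T"]=w@c["hand_eye"]
o=onz(c,(np.array([(338,195),(453,195),(447,425),(333,425)])+.5)/10-.5+[240,170],.028)
print(o,o.mean(0),[np.linalg.norm(o[i]-o[i-1]) for i in range(4)]);v=o[0]-o[3]+o[1]-o[2];print("yaw",np.degrees(np.arctan2(v[1],v[0])),"tool",np.degrees(np.arctan2(M[1,0],M[0,0])))
print("tool shift to centre, TCP z .009:",M.T@(np.r_[o.mean(0)[:2],.009]-s["p"]))
E
```

```text
[[0.4767 0.278  0.028 ]
 [0.482  0.2684 0.028 ]
 [0.4618 0.2578 0.028 ]
 [0.4564 0.2675 0.028 ]] [0.4692 0.2679 0.028 ] [np.float64(0.022820185740116843), np.float64(0.011034685054729723), np.float64(0.022819333195348585), np.float64(0.01113379448544381)]
yaw 27.508290050404092 tool 28.860942932436362
tool shift to centre, TCP z .009: [-0.0008 -0.0005  0.17  ]
```

```bash
python3 -m inch '-0.0008 -0.0005 0.04 0 0 1.3 -0.2;-0.0008 -0.0005 0.09 0 0 1.3 0;-0.0008 -0.0005 0.13 0 0 1.3 0.15;-0.0008 -0.0005 0.155 0 0 1.3 0.15;-0.0008 -0.0005 0.165 0 0 1.3 0.15;-0.0008 -0.0005 0.17 0 0 1.3 0.15;-0.0008 -0.0005 0.17 0 0 1.3 0.15' 15
python3 -m inch '0 0 0 0 0 0 0.5;0 0 0 0 0 0 0.8;0 0 0 0 0 0 0.9;0 0 0 0 0 0 0.9;0 0 0 0 0 0 0.9' 15; python3 ft.py
```

```text
time_s: 22.72
tool_pos: [0.4693, 0.269, 0.0091]
tool_rot: [-3.051, -0.75, -0.002]
ft_force: [-0.2, 0.2, 0.1]
finger_gap: 0.0403
grasp_force: 0.0
time_s: 23.35
tool_pos: [0.4687, 0.2689, 0.0085]
tool_rot: [-3.051, -0.75, -0.0]
ft_force: [-0.6, 0.2, 2.2]
finger_gap: 0.0118
grasp_force: 15.0
[-0.5 -0.5  2.7 -1.9  8.7 -0.1] t 23.5 [0.4687 0.2689 0.0085] 0.012095584789503774
```

```bash
python3 -m inch '0 0 -0.02 0 0 0 0.9;0 0 -0.06 0 0 0 0.9;0 0 -0.11 0 0 0 0.9;0 0 -0.155 0 0 0 0.9;-0.01 0.025 -0.175 0 0 0 0.9;-0.03 0.075 -0.175 0 0 0 0.9;-0.05 0.127 -0.175 0 0 0 0.9;-0.07 0.178 -0.175 0 0 0 0.9;-0.09 0.229 -0.175 0 0 0 0.9;-0.11 0.28 -0.175 0 0 0 0.9'
python3 -m inch '-0.0085 0.0217 0 0 0 0 0.9;-0.0085 0.0217 0 0 0 0 0.9;-0.0085 0.0217 0 0 0 0 0.9;-0.0085 0.0217 0 0 0 0 0.9'; python3 ft.py
python3 - <<'E'
from h import *
c=env.camera("wrist");cv2.imwrite("pics/w4.png",cv2.resize(c["img"][...,::-1][130:330,160:400],(720,600)))
E
```

```text
time_s: 24.75
tool_pos: [0.5007, -0.032, 0.1829]
tool_rot: [-3.051, -0.75, -0.0]
ft_force: [0.8, 0.9, -0.8]
finger_gap: 0.0117
grasp_force: 15.0
time_s: 25.25
tool_pos: [0.5034, -0.0524, 0.183]
tool_rot: [-3.05, -0.753, 0.0]
ft_force: [0.6, 0.3, -0.1]
finger_gap: 0.012
grasp_force: 15.0
[ 0.5  0.1 -0.4  0.8 -0.6 -0. ] t 25.4 [ 0.5035 -0.0526  0.1832] 0.011904288586041202
```

View pics/w4.png

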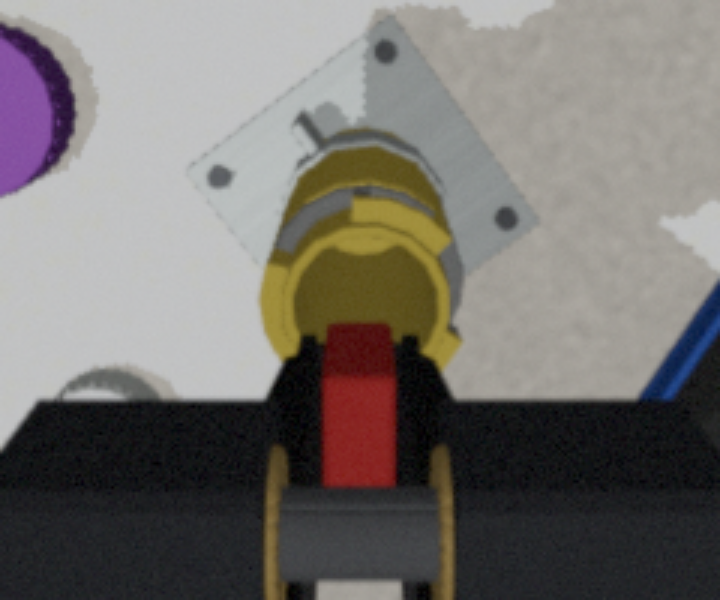

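The red carrier (x 322–397) hangs upright over the open bore (x 292–438), well centred. I'll lower it into the mouth.

```bash
python3 -m inch '-0.0005 0.0009 0.02 0 0 0 0.9;-0.0005 0.0009 0.035 0 0 0 0.9;-0.0005 0.0009 0.042 0 0 0 0.9;-0.0005 0.0009 0.047 0 0 0 0.9;-0.0005 0.0009 0.051 0 0 0 0.9;-0.0005 0.0009 0.053 0 0 0 0.9;-0.0005 0.0009 0.053 0 0 0 0.9'; python3 ft.py
```

```text
time_s: 26.32
tool_pos: [0.5036, -0.0545, 0.1303]
tool_rot: [3.051, 0.75, 0.0]
ft_force: [-0.8, -0.0, 0.2]
finger_gap: 0.0119
grasp_force: 15.0
[-0.4 -0.  -0.2  1.4  0.3  1.1] t 26.475 [ 0.5037 -0.0545  0.1305] 0.011736452692143138
```

```bash
python3 -m inch '0 -0.0007 0 0 0 0 0.9;0 -0.0007 0 0 0 0 0.6;0 -0.0007 0 0 0 0 0.3;0 -0.0007 0 0 0 0 0.3;0 -0.0007 0 0 0 0 0.3;0 -0.0007 -0.03 0 0 0 0.3;0 -0.0007 -0.08 0 0 0 0.3;0 -0.0007 -0.13 0 0 0 0.3;0 -0.0007 -0.13 0 0 0 0.3;0 -0.0007 -0.13 0 0 0 0.3'
python3 - <<'E'
from h import *
s=env.read_state();print(s["time_s"],s["tool_pos"],s["ft_force"])
w=env.camera("wrist")["img"][...,::-1];a=env.camera("scene")["img"][...,::-1][100:340,110:400];b=env.camera("side")["img"][...,::-1][160:400,200:400]
cv2.imwrite("pics/f.png",np.vstack([np.hstack([cv2.resize(a,(400,330)),cv2.resize(b,(275,330))]),cv2.resize(w[60:270,100:525],(675,270))]))
E
```

```text
time_s: 27.72
tool_pos: [0.503, -0.0538, 0.2597]
tool_rot: [-3.05, -0.75, 0.001]
ft_force: [0.0, -0.5, 0.6]
finger_gap: 0.0333
grasp_force: 0.0
27.725 [ 0.50295286 -0.0537613   0.25972429] [ 0.02013727 -0.46932308  0.55510885]
```

View pics/f.png

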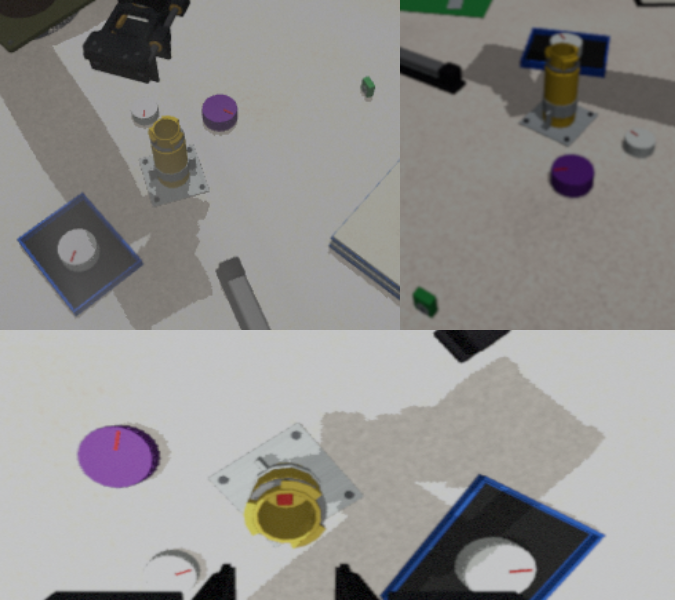

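The red carrier is visible inside the jar's bore, at crop (285,499). The cap sits upright in the tray, and the green carrier, the stapler and both look-alikes are in place. I've used all ten pictures, so I'll check how deep the carrier lies numerically.

```bash
python3 - <<'E'
from h import *
s=env.read_state();c=env.camera("wrist");w=np.eye(4);w[:3,:3]=R.from_rotvec(s["tool_rot"]).as_matrix();w[:3,3]=s["tool_pos"];T=w@c["hand_eye"];V=np.linalg.inv(T)
g=cv2.cvtColor(c["img"],cv2.COLOR_RGB2HSV); m=((g[...,1]>150)&((g[...,0]<8)|(g[...,0]>172))).astype(np.uint8)
n,l,st,ce=cv2.connectedComponentsWithStats(m);print(st[1:][st[1:,4]>15],c["K"][0,0])
for z in (.007,.035,.128,.142):
    P=np.array([[.5036,-.0536,z]])+ (np.array([[0,0,0],[.006*.463,-.006*.886,0],[-.006*.463,.006*.886,0],[.886*.012,.463*.012,0],[-.886*.012,-.463*.012,0],[.886*.017,.463*.017,0],[-.886*.017,-.463*.017,0]]))
    p=cv2.projectPoints(P,cv2.Rodrigues(V[:3,:3])[0],V[:3,3],c["K"],c["D"])[0][:,0];print(z,p.round(1).tolist())
E
```

```text
[[172 138   4  14  26]
 [275 187  10   8  68]] 339.32539691355873
0.007 [[280.1, 180.8], [284.9, 180.8], [275.3, 180.8], [280.1, 171.3], [280.1, 190.2], [280.1, 167.2], [280.1, 194.1]]
0.035 [[280.2, 184.8], [285.3, 184.8], [275.1, 184.8], [280.2, 174.7], [280.2, 194.9], [280.2, 170.4], [280.1, 199.0]]
0.128 [[280.4, 203.3], [287.0, 203.3], [273.8, 203.2], [280.4, 190.2], [280.4, 216.0], [280.4, 184.8], [280.3, 221.2]]
0.142 [[280.4, 207.0], [287.3, 207.0], [273.5, 207.0], [280.4, 193.4], [280.4, 220.3], [280.4, 187.7], [280.4, 225.7]]
```

The red patch covers columns 275–285 and rows 187–195. That matches a carrier standing on the jar floor, with its top at 35 mm (predicted 275.1–285.3, lower edge 194.9). I'm handing in.

```bash
python3 -c "
from rig import env
print(env.sign_off())"
```

```text
the job is handed in; nothing more can be done
None
```

The job is handed in at about 28 s: the cap was pressed until it bottomed (about 18 N), turned 61° anticlockwise and set upright in the blue tray; the worn red carrier stands on the floor of the open jar, and the fresh carrier and stapler were not touched.

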